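# Lock the doming block in its quick-clamp holder

## Task

Make the steel doming block ready for hammering in its holder, only pushing with the fingertips and never picking anything up: first push the block straight back until it is flat against the fence, then push the upright red-knobbed handle along its slot until the plunger has driven the block against the end stop and the handle stands at the corner of the slot, and last swing the handle down into the short side leg of the slot, all the way to its end, so that the clamp is locked. Leave the hammer, the copper cup and the rivet tin where they are, and finish clear of everything.

Things in the scene. Friction and masses are not known exactly. Their poses are not given: they have to be found in the camera images.
- holder: Fixed holder: light maple board 134 mm (its x) by 240 mm (its y), 30 mm thick, with a grey steel plate on it, top at z 38. Origin: centre of the board's underside, on the bench. Its +x is the back, +y the left end, z up. All numbers below are mm in this frame. It carries a fence at the back, an end stop at the left and a blue clamp at the right; its front (-x) side is open.
- fence_mid (a point): Middle of the dark steel fence's front face, at its top edge: x 40, y 42, z 66. The face is a plane x = 40 from y -8 to 88.
- stop_mid (a point): Middle of the dark steel end stop's face that looks to -y, at its top edge: x 11, y 88.5, z 74. The face is a plane y = 88.5 from x -30 to 52.
- holder_home (a point): On the plate's top, where the middle of the doming block's underside belongs: x 15, y 63.5, z 38 (block against fence and end stop). Axes as the holder's.
- slot_corner (a point): Middle of the corner of the L-shaped slot, on top of the blue clamp housing: x 15, y -42.5, z 81. Housing: x -3 to 33, y -107 to -22, top z 81; flange at its foot x -26 to 56, z 45. The slot, 12 mm wide, runs in the top along y from -98 to -36 and turns there into a side leg (y -48 to -36) down the front (-x) face.
- doming_block: Loose steel cube, 50 mm, 0.7 to 1.1 kg, a round hollow in its top. Origin: centre of its underside. Stands on the plate (z 38), 35 to 50 mm short of the fence and 19 to 31 mm short of the end stop, turned up to 0.15 rad from the holder. It slides under 4 to 8 N.
- clamp_plunger (a joint): Travel of the steel plunger along the holder's +y (axis x 15, z 63), m: 0 fully back, 0.050 fully forward, handle at the slot's corner. Starts between 0 and 0.006. 8 N moves it, up to about 18 N at the end with the block before it; it stays where it is left. Its plain rear end sticks out of the housing to y -169 at most.
- clamp_handle (a joint): Angle of the handle, rad: 0 upright, grows as it swings down to the front (holder's -x) about the plunger's axis; 1.30 is the end of the side leg. The slot lets it swing only when the plunger is 0.048 or more forward; once down, the plunger cannot go back. About 0.1 N m turns it; it stays where it is left.
- handle_ball (a point): Centre of the handle's red ball, 22 mm across, on an 8 mm steel rod, 74 mm from the plunger's axis: x = 15 - 74 sin(angle), y = -92.5 + travel, z = 63 + 74 cos(angle); 137 above the bench upright, 83 when down. Rides with the handle.
- clamp_pad: White plastic pad, 26 mm disc, 10 mm thick, on the plunger's left end; it presses on the block. Origin: centre of its back; its face, 10 mm farther, is at y = -7.5 + travel, x 15, z 63. It gives up to 8 mm on a spring (4 to 9 N); with the block at the end stop it is pressed in 4 mm at full travel.
- copper_cup: Bystander: small copper cup, 64 mm across, 45 mm tall, on the bench behind the holder. Origin: centre of its underside.
- rivet_tin: Bystander: open alloy tin of rivets, 64 mm across, 30 mm tall, on the bench behind the holder's right end. Origin: centre of its underside.
- chasing_hammer: Bystander: chasing hammer lying flat on the bench to the right of the holder, 288 mm long (its y, head at the -y end), 24 mm tall, head 120 mm wide. Origin: middle of its length, on the bench.
There are look-alikes about, which are no part of the job. Leave any purple look-alike of the doming_block alone.

How it is judged:
By the outcome, as a careful person would: the job done as asked, in the order asked, and still so for the second after the job is handed in, with the robot touching nothing.
It also fails if it takes over 72 s, if anything falls off the work surface, if the arm or the gripper's body presses on something with over 40 N, if the wrist force passes 120 N, or if a joint passes its speed limit or range.

## Robot

A 6-joint arm with a two-finger parallel gripper is mounted at the origin on a cart in front of the work surface, level with it; the furniture and walls round the work are solid. World frame = base frame: x ahead of the robot, y to its left, z up, the work surface at z = 0. Lengths are in m, angles in rad, forces in N, time in s.
With the tool pointing down it reaches from about 0.275 to 0.775 m from the base axis. Payload 14.6 kg.
Tool frame: the origin (TCP) lies at the very end of the fingers, on their centre line; the grasp point (between the pads) lies 19 mm behind it; z points along the fingers, y is the line along which they close (so a half turn about z gives the same grasp; the last joint's range is limited). The gripper opens to 85 mm and grips with 20 to 120 N. Pads are 22 mm wide; open, the fingers measure 114 mm over their backs; the gripper's body (76 mm by 85 mm) begins 54 mm behind the grasp point. The pads swing forward as they close: fully open they stand 13 mm farther back than shut.
Start: joints at [-1.332, 0.263, -0.048, 1.259, 0, 1.415], TCP at [0.201, -0.485, 0.231] pointing down, gripper open.
Joint ranges: [-2.65, 2.65], [-0.89, 1.7], [-1.18, 1.37], [-2.13, 2.11], [-1.35, 1.29], [-3.14, 3.14]. Speed limits (rad/s): [1.89, 1.89, 2.57, 2.79, 3.14, 3.14].

## Interface

Orientations are given as a rotation vector (axis times angle).
In Python, from rig import manip gives the robot as it stands. The module is installed in compiled form; this text tells all that it offers.
- The arm moves only by the shell command python3 -m pendant 'ROWS' [FORCE]. ROWS is JSON, one flat list of numbers, 7 for each row, row after row: the shift along the world's x, y, z in mm, then the turn, a rotation vector about the world's x, y, z in rad, then the finger opening in mm, from 0 to 85.4. In form: [tx, ty, tz, rx, ry, rz, jaw, tx, ty, tz, rx, ry, rz, jaw, ...]. A call has 1 to 10 rows; each row is the pose to reach, as a shift and turn from the pose commanded when the call began; what a row does not reach only later rows make up. A row lasts 1/8 s, in which the tool goes at most 62.5 mm and 10.7 degrees, less where a joint would pass 70% of its speed; a pose out of reach is approached as far as the arm can. A call with a gripper value outside its range is refused whole. The fingers move at their own pace and stop on an object; FORCE is the grip in N (left out, the last holds). Time passes only in rows, so rows that repeat a pose let the fingers close. It gives the time, the measured TCP pose, the force, the opening and the grip force at its end, in the units of the state.
- manip.get_obs(): the state, without advancing time (a new reading comes with each control period).
- manip.grab_frame(name): name is "scene" or "top"; returns the picture (384x512x3 uint8, blue, green, red); there is no depth.
- manip.calibration(name): a dict with "K" (3x3 intrinsics, pixels), "k1" (the pictures are not rectified: a ray, as slopes to the right and down, at radius r is drawn at 1 + k1 r^2 times it, then the intrinsics apply), "extrinsics" (4x4, takes a point from camera to world coordinates). Camera axes: x right, y up, looking along -z (the intrinsics and any distortion apply to the point x, -y, -z); pixel columns grow to the right and rows downward; lengths in m; the calibration is good to about 2 mm. A picture is of the moment at which its call begins. calibration takes no time and is no camera call.
- manip.job_done(): hands the job in; it is judged then, once.
Trained networks look in the newest picture that a camera, given by its name, has taken for a name from the list of things; names that differ only in an ending like _2 or _b are one class to them, and where a whole thing is asked for, a point or a joint stands for the part that bears it (a point fixed in the world has none). Each returns a list of dicts, best first, with "p" (0 to 1); they miss things now and then, are a little off and sometimes report something else, mostly with a low value. They report only what shows in the picture. A call takes as long as a camera call. They do not tell look-alikes from the thing itself.
- manip.boxes_of(camera, query): "box" ([left, top, right, bottom] as shares, 0 to 1, of the picture: columns of its width, rows of its height, round what is visible of it).
The state is a dict: "clock": time; "q": joint angles; "dq": joint speeds; "tau": joint torques, N m; "position": TCP position; "eef_rot": TCP orientation; "force": force on the tool from outside, world axes, zero at the start; "torque": the same for the moment, N m; "gripper_width": finger opening in m; "gripper_force": force on a finger pad.
Only numpy, scipy, OpenCV 4.12 (cv2) and the standard library are available. Lean on these libraries where they do the work, as an engineer would, in place of code of your own. Each camera call takes 0.05 s, during which the arm holds its last target. There are 200 camera calls.

## Working session

There is one attempt and no reset: what is moved stays moved. The work goes in short steps, Python scripts to look and compute and a shell command to move; the robot and the scene stay as the last step left them, time stands still between calls to the robot, and variables do not carry over. Pictures are saved under pics/ and viewed, at most 10 in all, crops included, and the job is handed in when it is done.

```bash
mkdir -p pics; cat > h.py <<'E'
import numpy as np, cv2
from rig import manip
def cal(n):
    c=manip.calibration(n); return np.array(c["K"]),c["k1"],np.array(c["extrinsics"])
def proj(n,P):
    K,k1,E=cal(n); P=np.atleast_2d(P); p=(P-E[:3,3])@E[:3,:3]
    s=np.c_[p[:,0],-p[:,1]]/(-p[:,2:3]); r2=(s**2).sum(1,keepdims=True)
    s=s*(1+k1*r2); return s@K[:2,:2].T+K[:2,2]
def unproj(n,uv,z):
    K,k1,E=cal(n); uv=np.atleast_2d(uv).astype(float)
    d=(uv-K[:2,2])@np.linalg.inv(K[:2,:2]).T; s=d.copy()
    for _ in range(20): s=d/(1+k1*(s**2).sum(1,keepdims=True))
    r=np.c_[s[:,0],-s[:,1],-np.ones(len(s))]@E[:3,:3].T
    return E[:3,3]+r*((z-E[2,3])/r[:,2:3])
E
python3 - <<'E'
from h import *
for n in("scene","top"):
    f=manip.grab_frame(n); cv2.imwrite(f"pics/{n}0.png",f)
    K,k1,E=cal(n); print(n,K.round(1).tolist(),k1,E.round(3).tolist())
    for q in("holder","doming_block","handle_ball","chasing_hammer","copper_cup","rivet_tin","clamp_pad"):
        print(q,[(round(d["p"],2),[round(b*s) for b,s in zip(d["box"],(512,384,512,384))]) for d in manip.boxes_of(n,q)][:3])
o=manip.get_obs();print(o["clock"],o["position"],o["eef_rot"],o["force"])
E
```

```text
scene [[455.2, 0.0, 253.6], [0.0, 455.2, 195.7], [0.0, 0.0, 1.0]] -0.11275359156289236 [[-0.521, 0.429, -0.738, -0.296], [-0.854, -0.264, 0.449, 0.411], [-0.002, 0.864, 0.504, 0.718], [0.0, 0.0, 0.0, 1.0]]
holder [(0.57, [178, 208, 235, 281])]
doming_block [(0.9, [195, 287, 226, 324]), (0.76, [212, 226, 231, 252])]
handle_ball []
chasing_hammer []
copper_cup [(0.68, [203, 199, 228, 225])]
rivet_tin [(0.43, [223, 196, 237, 209])]
clamp_pad [(0.49, [223, 196, 237, 210])]
top [[428.8, 0.0, 261.5], [0.0, 428.8, 182.6], [0.0, 0.0, 1.0]] -0.08493046037744925 [[-0.123, 0.973, -0.197, 0.392], [-0.992, -0.121, 0.027, -0.097], [0.002, 0.199, 0.98, 1.077], [0.0, 0.0, 0.0, 1.0]]
holder [(0.97, [170, 160, 279, 257])]
doming_block [(0.96, [159, 278, 188, 304]), (0.92, [204, 279, 226, 302]), (0.73, [170, 164, 279, 252])]
handle_ball [(0.64, [248, 175, 259, 182])]
chasing_hammer [(0.83, [284, 111, 390, 154])]
copper_cup [(0.95, [220, 138, 246, 165])]
rivet_tin [(0.59, [251, 125, 272, 152])]
clamp_pad [(0.6, [222, 194, 227, 204])]
0.8 [ 0.20144081 -0.4848396   0.23129813] [3.08082579e+00 6.14567894e-01 6.94669230e-06] [1.11051376 0.32430728 0.23611409]
```

```bash
python3 - <<'E'
import cv2
f=cv2.imread("pics/top0.png"); cv2.imwrite("pics/top0c.png",cv2.resize(f[100:280,140:400],None,fx=3,fy=3,interpolation=cv2.INTER_CUBIC))
E
```

```text
(no output)
```

View pics/top0.png

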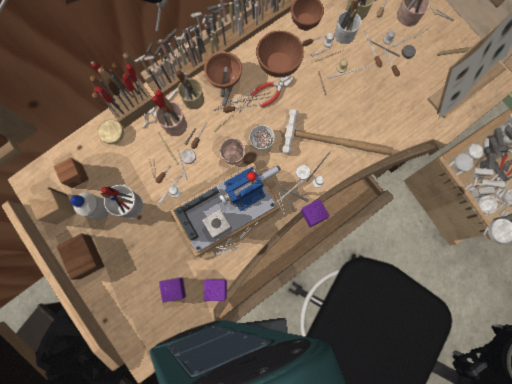

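View pics/top0c.png

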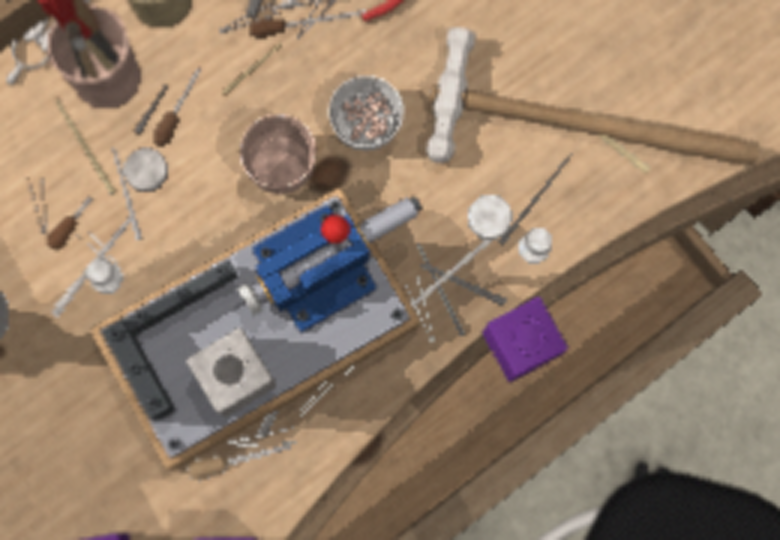

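View pics/scene0.png

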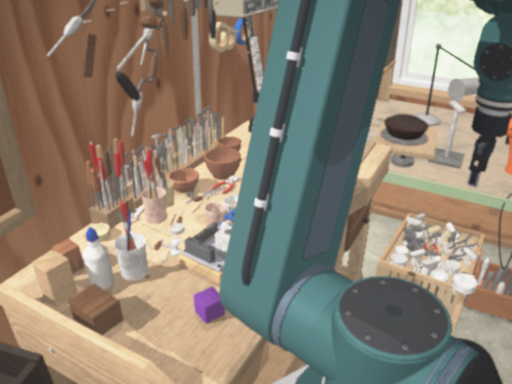

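The top view shows the holder with its board corners (crop px) at about (97,330), (170,465), (412,318) and (343,195). The block's top is centred near (230,371) and the ball is at (335,229). Purple cubes are elsewhere and not involved. Next I fit the pose.

```bash
cat >> h.py <<'E'
from scipy.optimize import least_squares
def T(p,P):
    x,y,a=p; P=np.atleast_2d(P)/1000.; c,s=np.cos(a),np.sin(a)
    return np.c_[x+c*P[:,0]-s*P[:,1], y+s*P[:,0]+c*P[:,1], P[:,2]]
def inv(p,W):
    x,y,a=p; W=np.atleast_2d(W); c,s=np.cos(a),np.sin(a); d=W[:,:2]-[x,y]
    return np.c_[c*d[:,0]+s*d[:,1], -s*d[:,0]+c*d[:,1]]*1000
E
python3 - <<'E'
from h import *
uv=np.array([[97,330],[170,465],[412,318],[343,195]])/3+[140,100]
P=[[67,120,30],[-67,120,30],[-67,-120,30],[67,-120,30]]
w=unproj("top",uv,.03); print(w.round(4).tolist()); m=w.mean(0)
r=least_squares(lambda p:(proj("top",T(p,P))-uv).ravel(),[m[0],m[1],0.5])
print(r.x.round(4).tolist(),r.fun.round(2).tolist()); p=r.x; np.save("p.npy",p)
b=unproj("top",np.array([[187,362],[240,330],[272,375],[222,412]])/3+[140,100],.088)
print("block",inv(p,b).round(1).tolist(),inv(p,b.mean(0)).round(1))
bl=unproj("top",np.array([[335,229]])/3+[140,100],.137);print("ball",inv(p,bl),bl)
f=cv2.imread("pics/top0.png");Z=4
g=cv2.resize(f[140:265,165:295],None,fx=Z*1.4,fy=Z*1.4,interpolation=cv2.INTER_CUBIC)
def L(pts,c):
    q=((proj("top",T(p,pts))-[165,140]+.5)*Z*1.4).round().astype(int); cv2.polylines(g,[q],len(pts)>2,c,1)
L(P,(0,255,0)); L([[40,-8,66],[40,88,66]],(0,255,255)); L([[-30,88.5,74],[52,88.5,74]],(255,255,0))
L([[-3,-107,81],[33,-107,81],[33,-22,81],[-3,-22,81]],(255,0,255)); L([[15,-98,81],[15,-36,81]],(255,255,255))
cv2.imwrite("pics/ov.png",g)
E
```

```text
[[0.5611, 0.1013, 0.03], [0.4445, 0.052, 0.03], [0.5393, -0.1572, 0.03], [0.6496, -0.1134, 0.03]]
[0.549, -0.0293, 0.4042] [-2.5, -0.61, -0.91, 1.92, 3.81, 1.46, -0.42, -3.14]
block [[-7.5, 60.2], [-6.3, 12.5], [-49.2, 8.3], [-54.7, 55.4]] [[-29.4  34.1]]
ball [[ 16.26301995 -86.69967695]] [[ 0.59802078 -0.10265504  0.137     ]]
```

View pics/ov.png

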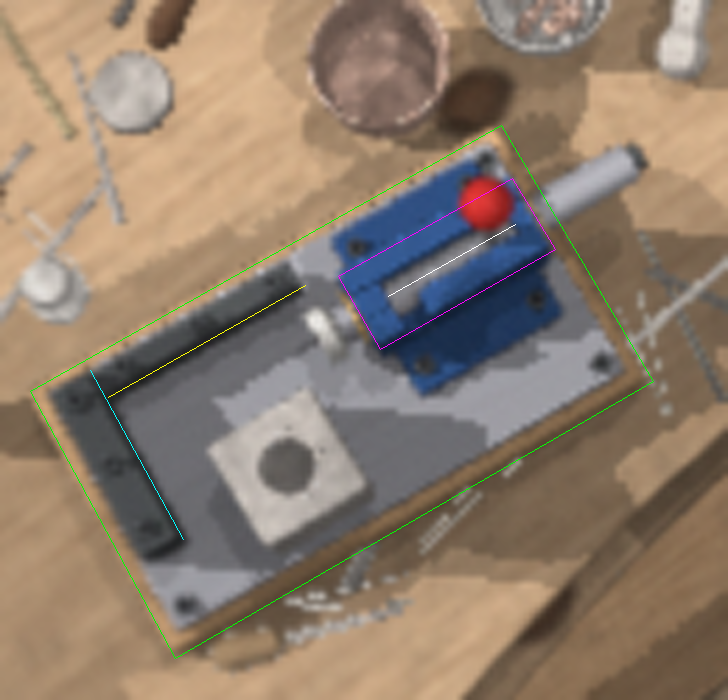

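The overlay matches the fence, stop, slot and ball well. Only the board's front edge is off. I'll refit on the sharper features, then work out the moves.

```bash
python3 - <<'E'
from h import *
ov=lambda a:np.array(a)/5.6-.5+[165,140]
uv=ov([[37,392],[500,132],[107,398],[305,287],[183,540],[486,204],[178,634],[640,370]])
P=np.array([[67,120,30],[67,-120,30],[40,88.5,66],[40,-8,66],[-30,88.5,74],[15,-90,137],[-67,120,30],[-67,-120,30]],float)
def res(v):
    Q=P.copy();Q[5,1]=v[3]; return ((proj("top",T(v[:3],Q))-uv)*np.array([1,1,1.5,1.5,1.5,1.5,.4,.4])[:,None]).ravel()
r=least_squares(res,[.55,-.03,.4,-90],x_scale=[.01,.01,.01,5],loss="soft_l1"); p=r.x[:3];print(r.x.round(4).tolist(),res(r.x).round(1).tolist())
np.save("p.npy",p)
b=unproj("top",ov([[208,452],[308,390],[370,485],[270,547]]),.088); h=inv(p,b)
print("block",h.round(1).tolist(),h.mean(0).round(1),"yaw",[np.arctan2(-(d:=h[i]-h[j])[0],d[1]).round(3) for i,j in((0,1),(3,2))])
o=manip.get_obs(); t=o["position"]; print("tcp holder",inv(p,t),t[2])
for n,q in dict(blockapp=[-85,33,160],blockstart=[-75,33,52],blockend=[-21,33,52],handle=[15,-125,120]).items():
    print(n,((T(p,q)[0]-t)*1000).round(1))
c,s=np.cos(p[2]),np.sin(p[2]);print("ex",c,s,"ey",-s,c)
E
```

```text
[0.5493, -0.0294, 0.411, -86.2162] [-1.3, 0.2, -0.2, -1.5, 0.0, 0.1, -0.3, -0.6, 0.3, -0.2, 0.4, 1.0, -0.1, 1.7, 0.9, 0.6]
block [[-5.6, 61.2], [-4.1, 12.7], [-51.5, 10.2], [-52.8, 58.3]] [-28.5  35.6] yaw [np.float64(0.03), np.float64(0.026)]
tcp holder [[-500.84471958 -278.57676918]] 0.2312981269037249
blockapp [256.7 451.8 -71.3]
blockstart [ 265.9  455.8 -179.3]
blockend [ 315.4  477.3 -179.3]
handle [ 411.5  346.9 -111.3]
ex 0.9167125518980859 0.39954736539301466 ey -0.39954736539301466 0.9167125518980859
```

```bash
python3 -m pendant '[30,50,0,0,0,0.015,20, 60,105,0,0,0,0.015,20, 90,160,0,0,0,0.015,20, 120,215,0,0,0,0.015,20, 150,265,0,0,0,0.015,20, 180,320,0,0,0,0.015,20, 210,375,0,0,0,0.015,20, 240,425,-20,0,0,0.015,20, 256,454,-60,0,0,0.015,20, 256,454,-71,0,0,0.015,20]'
python3 - <<'E'
from h import *
p=np.load("p.npy");o=manip.get_obs();print(inv(p,o["position"]),o["position"],o["eef_rot"],o["force"],o["gripper_width"])
f=manip.grab_frame("top");cv2.imwrite("pics/a.png",f);cv2.imwrite("pics/ac.png",cv2.resize(f[140:265,165:295],None,fx=5.6,fy=5.6)[:600])
E
```

```text
clock: 2.05
position: [0.4571, -0.0288, 0.1584]
eef_rot: [-3.074, -0.642, 0.004]
force: [-0.3, -0.6, 1.0]
gripper_width: 0.0209
gripper_force: 0.0
[[-84.32494578  37.31210826]] [ 0.45705715 -0.02884093  0.15839668] [-3.0738344  -0.642491    0.00366412] [-0.30087795 -0.59698357  0.97775271] 0.020876757709455192
```

View pics/a.png

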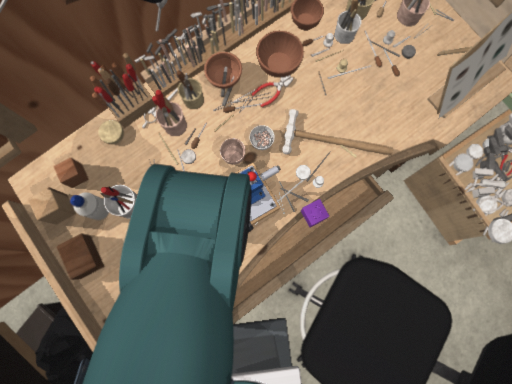

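The top view is covered by the arm, with nothing disturbed, so I'll proceed by force.

```bash
python3 -m pendant '[0,-1,-50,0,0,0,20, 0,-1,-100,0,0,0,20, 0,-1,-106,0,0,0,20, 9,3,-106,0,0,0,20, 16,6,-106,0,0,0,20, 23,9,-106,0,0,0,20, 23,9,-106,0,0,0,20]'; python3 -m pendant '[7,3,0,0,0,0,20, 14,6,0,0,0,0,20, 20,9,0,0,0,0,20, 26,11.5,0,0,0,0,20, 29,12.5,0,0,0,0,20, 29,12.5,0,0,0,0,20]'; python3 -c "
from h import *
p=np.load('p.npy');o=manip.get_obs();print(inv(p,o['position']),inv(p,p[:2]+o['force'][:2])/1000)"
```

```text
clock: 2.98
position: [0.4814, -0.0216, 0.0549]
eef_rot: [3.076, 0.639, 0.002]
force: [0.1, -0.1, 0.3]
gripper_width: 0.0199
gripper_force: 0.0
clock: 3.72
position: [0.5094, -0.0092, 0.0543]
eef_rot: [-3.076, -0.638, 0.0]
force: [-2.6, 0.1, 1.1]
gripper_width: 0.02
gripper_force: 0.9
[[-28.45595555  34.39961828]] [[-2.37264437  1.09504811]]
```

```bash
for i in 1; do python3 -m pendant '[2.5,1,0,0,0,0,20, 4.5,2,0,0,0,0,20, 4.5,2,0,0,0,0,20]' | grep -E "position|force"; done; python3 -m pendant '[2,0.8,0,0,0,0,20, 2,0.8,0,0,0,0,20]' | grep -E "position|force";  python3 -m pendant '[1.5,0.6,0,0,0,0,20, 1.5,0.6,0,0,0,0,20]' | grep -E "position|force"
```

```text
position: [0.5138, -0.0073, 0.0543]
force: [-3.6, -1.1, 2.1]
gripper_force: 1.9
position: [0.5158, -0.0065, 0.0543]
force: [-4.1, -2.1, 2.0]
gripper_force: 2.2
position: [0.5173, -0.0059, 0.0543]
force: [-3.9, -2.1, 2.5]
gripper_force: 2.3
```

```bash
for i in 1 2 3; do :; done; python3 -m pendant '[1.5,0.6,0,0,0,0,20, 1.5,0.6,0,0,0,0,20]' | grep -E "position|force";  python3 -m pendant '[1.5,0.6,0,0,0,0,20, 1.5,0.6,0,0,0,0,20]' | grep -E "position|force"; python3 -m pendant '[1.5,0.6,0,0,0,0,20, 1.5,0.6,0,0,0,0,20]' | grep -E "position|force"
```

```text
position: [0.5184, -0.0055, 0.0542]
force: [-6.3, -2.7, 4.2]
gripper_force: 3.7
position: [0.5184, -0.0053, 0.0541]
force: [-17.0, -8.7, 11.0]
gripper_force: 9.1
position: [0.5183, -0.0053, 0.054]
force: [-26.5, -15.2, 18.1]
gripper_force: 14.6
```

Fence contact is firm: the position stalled and force built to about 30 N. I back off, rise, and look.

```bash
python3 -m pendant '[-10,-4,0,0,0,0,20, -28,-12,0,0,0,0,20, -28,-12,60,0,0,0,0, -28,-12,120,0,0,0,0, 20,-62,135,0,0,0,0, 65,-112,135,0,0,0,0, 105,-157,135,0,0,0,0, 105,-157,135,0,0,0,0]'
python3 - <<'E'
from h import *
p=np.load("p.npy");o=manip.get_obs();print(inv(p,o["position"]),o["position"],o["eef_rot"],o["force"],o["gripper_width"])
f=manip.grab_frame("top");cv2.imwrite("pics/b.png",f)
f2=manip.grab_frame("scene");cv2.imwrite("pics/b2.png",np.hstack([cv2.resize(f[140:265,165:295],None,fx=3,fy=3),cv2.resize(f2[180:305,130:260],None,fx=3,fy=3)]))
E
```

```text
clock: 6.35
position: [0.6289, -0.164, 0.1882]
eef_rot: [3.077, 0.634, 0.001]
force: [-0.7, 1.1, 0.4]
gripper_width: 0.0001
gripper_force: 0.0
[[  19.25698335 -155.23991163]] [ 0.62894566 -0.16396989  0.18819248] [3.07677369e+00 6.34245686e-01 1.33717198e-03] [-0.71098385  1.13372758  0.36065992] 8.857944484355246e-05
```

View pics/b2.png

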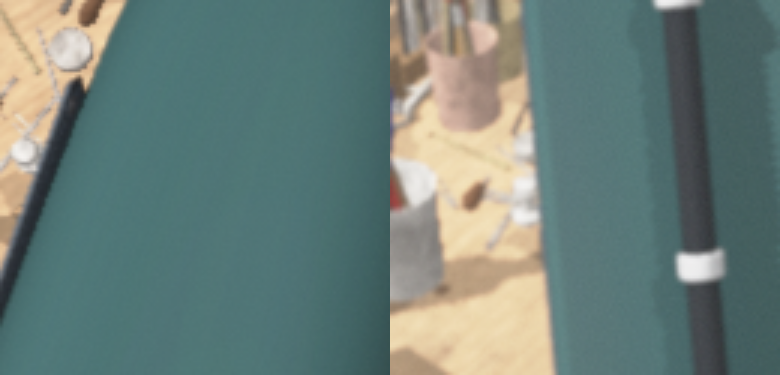

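Both views are occluded by the arm. There's plenty of time, so I'll swing aside and check.

```bash
python3 -m pendant '[-40,-35,20,0,0,0,0, -85,-75,40,0,0,0,0, -130,-110,40,0,0,0,0, -170,-150,40,0,0,0,0, -210,-190,40,0,0,0,0, -250,-225,40,0,0,0,0, -290,-255,40,0,0,0,0, -330,-290,40,0,0,0,0, -330,-290,40,0,0,0,0]'
python3 - <<'E'
from h import *
p=np.load("p.npy");f=manip.grab_frame("top");cv2.imwrite("pics/c.png",f)
g=cv2.resize(f[140:265,165:295],None,fx=5.6,fy=5.6,interpolation=cv2.INTER_CUBIC)
def L(pts,c):
    q=((proj("top",T(p,pts))-[165,140]+.5)*5.6).round().astype(int); cv2.polylines(g,[q],len(pts)>2,c,1)
L([[40,-8,66],[40,88,66]],(0,255,255)); L([[-30,88.5,74],[52,88.5,74]],(255,255,0)); L([[15,-98,81],[15,-36,81]],(255,255,255))
L([[-10,10,88],[40,10,88],[40,60,88],[-10,60,88]],(0,255,0))
cv2.imwrite("pics/c2.png",g[100:690])
E
```

```text
clock: 7.58
position: [0.295, -0.4515, 0.2296]
eef_rot: [3.076, 0.633, 0.0]
force: [0.5, -0.2, 0.6]
gripper_width: -0.0003
gripper_force: 0.0
```

View pics/c2.png

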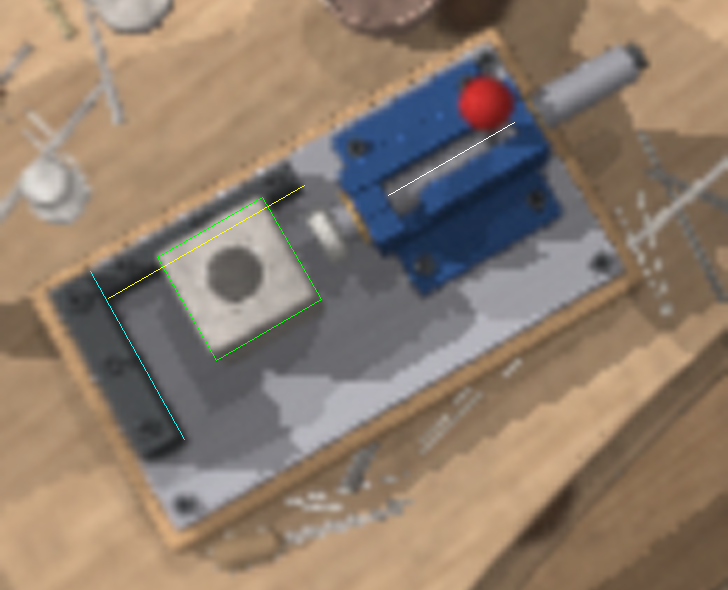

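The block is flat on the fence, matching the predicted outline to about 1 mm. The ball is unmoved at y ≈ -86. Now I go behind the ball.

```bash
python3 -m pendant '[40,38,0,0,0,0,0, 80,77,0,0,0,0,0, 120,116,0,0,0,0,0, 160,155,0,0,0,0,0, 200,194,0,0,0,0,0, 240,232,0,0,0,0,0, 280,270,-30,0,0,0,0, 320,309,-60,0,0,0,0, 320,309,-114,0,0,0,0, 320,309,-114,0,0,0,0]'; python3 -m pendant '[-4,9,0,0,0,0,0, -7,15,0,0,0,0,0, -10,22,0,0,0,0,0, -10,22,0,0,0,0,0]'; python3 -c "
from h import *
p=np.load('p.npy');o=manip.get_obs();print(inv(p,o['position']),inv(p,p[:2]+o['force'][:2])/1000)"
```

```text
clock: 8.88
position: [0.6148, -0.1389, 0.1126]
eef_rot: [-3.072, -0.641, 0.008]
force: [0.5, -0.5, 0.1]
gripper_width: 0.0001
gripper_force: 0.0
clock: 9.38
position: [0.6076, -0.1205, 0.1172]
eef_rot: [3.074, 0.637, 0.004]
force: [1.7, -3.2, 2.6]
gripper_width: -0.0001
gripper_force: 1.6
[[  17.02382382 -106.89008712]] [[ 0.30657428 -3.57730444]]
```

```bash
python3 -m pendant '[-2,5,0,0,0,0,0, -4.5,10,0,0,0,0,0, -7,15.5,0,0,0,0,0, -9.5,21,0,0,0,0,0, -12,26.5,0,0,0,0,0, -12,26.5,0,0,0,0,0]'; python3 -c "
from h import *
p=np.load('p.npy');o=manip.get_obs();print(inv(p,o['position']),inv(p,p[:2]+o['force'][:2])/1000)"
```

```text
clock: 10.12
position: [0.5964, -0.0948, 0.117]
eef_rot: [3.073, 0.635, 0.005]
force: [4.4, -8.3, 4.0]
gripper_width: -0.0002
gripper_force: 4.8
[[ 17.0107744  -78.85141942]] [[ 0.75302569 -9.37969357]]
```

```bash
python3 -m pendant '[-1,2.5,0,0,0,0,0, -2,5,0,0,0,0,0, -2,5,0,0,0,0,0]'; python3 -m pendant '[-1,2,0,0,0,0,0, -1,2,0,0,0,0,0]' | grep -E "pos|for"; python3 -c "
from h import *
p=np.load('p.npy');o=manip.get_obs();print(inv(p,o['position']),inv(p,p[:2]+o['force'][:2])/1000)"
```

```text
clock: 10.5
position: [0.5944, -0.0901, 0.1171]
eef_rot: [3.073, 0.635, 0.005]
force: [3.9, -10.0, 5.9]
gripper_width: 0.0003
gripper_force: 5.5
position: [0.5935, -0.0882, 0.1171]
force: [5.6, -10.1, 4.1]
gripper_force: 5.6
[[ 17.05939115 -71.6184031 ]] [[  1.07136747 -11.44189275]]
```

```bash
for k in a; do python3 -m pendant '[-0.8,1.8,0,0,0,0,0, -0.8,1.8,0,0,0,0,0]' | grep -E "pos|^force"; python3 -m pendant '[-0.6,1.4,0,0,0,0,0, -0.6,1.4,0,0,0,0,0]' | grep -E "pos|^force"; python3 -m pendant '[-0.6,1.4,0,0,0,0,0, -0.6,1.4,0,0,0,0,0]' | grep -E "pos|^force"; done; python3 -c "
from h import *
p=np.load('p.npy');o=manip.get_obs();print(inv(p,o['position']),inv(p,p[:2]+o['force'][:2])/1000)"
```

```text
position: [0.5927, -0.0864, 0.1171]
force: [4.9, -9.9, 5.3]
position: [0.5922, -0.0851, 0.1171]
force: [4.7, -10.8, 5.0]
position: [0.5917, -0.0838, 0.1171]
force: [5.5, -11.1, 4.4]
[[ 17.10201778 -66.85464388]] [[  0.5909113  -12.39516543]]
```

```bash
for k in a; do python3 -m pendant '[-0.6,1.4,0,0,0,0,0, -0.6,1.4,0,0,0,0,0]' | grep -E "pos|^force"; python3 -m pendant '[-0.6,1.4,0,0,0,0,0, -0.6,1.4,0,0,0,0,0]' | grep -E "pos|^force"; python3 -m pendant '[-0.6,1.4,0,0,0,0,0, -0.6,1.4,0,0,0,0,0]' | grep -E "pos|^force"; done; python3 -c "
from h import *
p=np.load('p.npy');o=manip.get_obs();print(inv(p,o['position']),inv(p,p[:2]+o['force'][:2])/1000)"
```

```text
position: [0.5911, -0.0825, 0.1171]
force: [5.5, -13.1, 5.0]
position: [0.5907, -0.0816, 0.1172]
force: [6.1, -15.8, 3.7]
position: [0.5906, -0.0812, 0.1174]
force: [8.1, -22.8, 2.4]
[[ 17.20064667 -64.00538824]] [[ -1.70196604 -24.10993176]]
```

```bash
python3 -m pendant '[-0.6,1.4,0,0,0,0,0, -0.6,1.4,0,0,0,0,0]' | grep -E "pos|^force";python3 -m pendant '[-0.4,0.9,0,0,0,0,0, -0.4,0.9,0,0,0,0,0]' | grep -E "pos|^force"; python3 -c "
from h import *
p=np.load('p.npy');o=manip.get_obs();print(inv(p,o['position']),inv(p,p[:2]+o['force'][:2])/1000)"
```

```text
position: [0.5905, -0.0807, 0.1174]
force: [11.4, -29.2, 0.9]
position: [0.5904, -0.0804, 0.1175]
force: [11.7, -33.4, -0.5]
[[ 17.28286846 -63.24392039]] [[ -2.59885065 -35.30114157]]
```

The plunger is stiff at the end of its travel: it stalled with 35 N at about 50 mm. I retreat, then go behind the ball on the back side and swing.

```bash
python3 -m pendant '[4,-9,0,0,0,0,0, 10,-23,0,0,0,0,0, 10,-23,52,0,0,0,0, 25,0,58,0,0,0,0, 25,30,58,0,0,0,0, 25,30,58,0,0,0,0, 25,30,16,0,0,0,0, 25,30,16,0,0,0,0]'; python3 -c "
from h import *
p=np.load('p.npy');o=manip.get_obs();print(inv(p,o['position']),inv(p,p[:2]+o['force'][:2])/1000)"
```

```text
clock: 13.75
position: [0.6105, -0.0459, 0.1293]
eef_rot: [-3.074, -0.637, 0.007]
force: [-0.3, -0.3, 0.7]
gripper_width: 0.0003
gripper_force: 0.0
[[ 49.54075424 -39.58970498]] [[-0.395787   -0.17625462]]
```

```bash
python3 -m pendant '[-11.5,-5,0,0,0,0,0, -17,-7.5,0,0,0,0,0, -22,-9.6,0,0,0,0,0, -27,-11.8,0,0,0,0,0, -31.6,-13.8,0,0,0,0,0, -31.6,-13.8,0,0,0,0,0]'; python3 -c "
from h import *
p=np.load('p.npy');o=manip.get_obs();print(inv(p,o['position']),inv(p,p[:2]+o['force'][:2])/1000)"
```

```text
clock: 14.5
position: [0.5801, -0.0594, 0.1313]
eef_rot: [-3.076, -0.637, 0.001]
force: [-0.6, 0.6, 0.1]
gripper_width: -0.0003
gripper_force: 0.0
[[ 16.28623361 -39.89639822]] [[-0.28884043  0.82147623]]
```

```bash
python3 -m pendant '[-6,-2.5,0,0,0,0,0, -11,-4.6,-1,0,0,0,0, -16,-7,-2,0,0,0,0, -21,-9.2,-3,0,0,0,0, -26,-11.5,-6,0,0,0,0, -31,-13.7,-9,0,0,0,0, -35.5,-15.5,-12,0,0,0,0, -39.7,-17.3,-15,0,0,0,0, -39.7,-17.3,-15,0,0,0,0]'; python3 -c "
from h import *
p=np.load('p.npy');o=manip.get_obs();print(inv(p,o['position']),inv(p,p[:2]+o['force'][:2])/1000)"
```

```text
clock: 15.62
position: [0.5404, -0.0767, 0.1161]
eef_rot: [-3.076, -0.637, 0.001]
force: [0.2, 0.3, 0.2]
gripper_width: -0.0002
gripper_force: 0.0
[[-27.07643655 -39.88570677]] [[0.30851543 0.14207054]]
```

```bash
python3 -m pendant '[-4.5,-2,-5,0,0,0,0, -9,-4,-10,0,0,0,0, -12.5,-5.5,-14,0,0,0,0, -16,-7,-18,0,0,0,0, -16,-7,-18,0,0,0,0]'; python3 -c "
from h import *
p=np.load('p.npy');o=manip.get_obs();print(inv(p,o['position']),inv(p,p[:2]+o['force'][:2])/1000)"
```

```text
clock: 16.25
position: [0.5244, -0.0837, 0.098]
eef_rot: [-3.076, -0.637, 0.001]
force: [0.6, -0.4, -1.0]
gripper_width: 0.0002
gripper_force: 0.0
[[-44.52864315 -39.85547977]] [[ 0.40818832 -0.6519988 ]]
```

```bash
python3 -m pendant '[-2.5,-1,-2,0,0,0,0, -6,-2.5,-4,0,0,0,0, -6,-2.5,-4,0,0,0,0]'| grep -E "pos|^force"; python3 -m pendant '[0,0,-1.5,0,0,0,0, 0,0,-1.5,0,0,0,0]'| grep -E "pos|^force"; python3 -m pendant '[0,0,-1.5,0,0,0,0, 0,0,-1.5,0,0,0,0]'| grep -E "pos|^force"
```

```text
position: [0.5185, -0.0862, 0.0941]
force: [-0.3, 0.5, -0.8]
position: [0.5188, -0.0863, 0.0931]
force: [-4.1, -0.7, 6.8]
position: [0.5188, -0.0866, 0.0923]
force: [-7.7, -0.7, 19.5]
```

There is hard contact at z ≈ 93, where the ball's top should be when fully down. I retreat upward and look.

```bash
python3 -m pendant '[0,0,40,0,0,0,0, 0,0,90,0,0,0,0, 0,0,130,0,0,0,0, -30,-50,135,0,0,0,0, -60,-100,135,0,0,0,0, -90,-150,135,0,0,0,0, -120,-205,135,0,0,0,0, -150,-260,135,0,0,0,0, -185,-310,135,0,0,0,0, -220,-365,135,0,0,0,0]'
python3 - <<'E'
from h import *
p=np.load("p.npy");f=manip.grab_frame("top");cv2.imwrite("pics/d.png",f)
g=cv2.resize(f[105:265,165:325],None,fx=4.5,fy=4.5,interpolation=cv2.INTER_CUBIC)
def L(pts,c):
    q=((proj("top",T(p,pts))-[165,105]+.5)*4.5).round().astype(int); cv2.polylines(g,[q],len(pts)>2,c,1)
L([[-10,38.5,88],[40,38.5,88],[40,88.5,88],[-10,88.5,88]],(0,255,0)); a=np.linspace(0,6.28,24)
L(np.c_[-56.3+11*np.cos(a),-42.5+11*np.sin(a),83+0*a],(0,255,255))
cv2.imwrite("pics/d2.png",g[:600])
E
```

```text
clock: 18.38
position: [0.2989, -0.4504, 0.2264]
eef_rot: [3.076, 0.638, 0.0]
force: [1.1, -0.1, -0.8]
gripper_width: 0.0003
gripper_force: 0.0
```

View pics/d2.png

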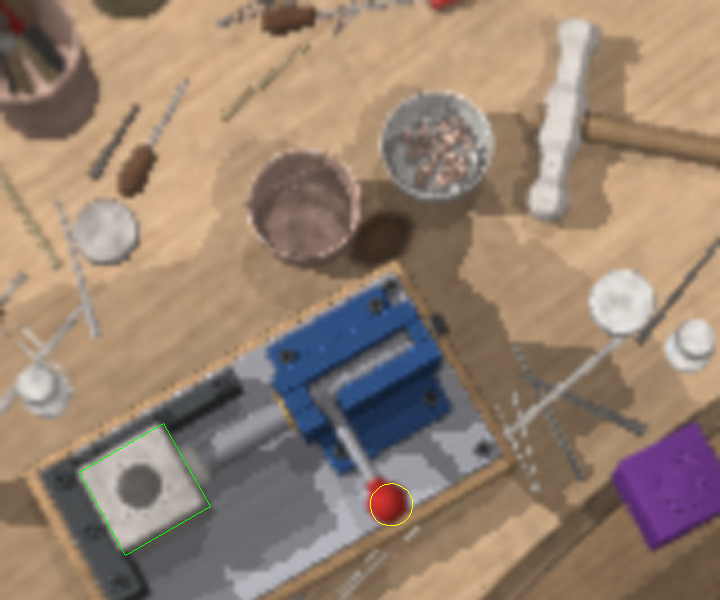

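The block sits flat in the corner of fence and stop, and the handle lies in the side leg with the ball on its predicted spot (390,503). The cup, tin and hammer have not moved.

```bash
python3 -c "
from rig import manip; print(manip.job_done())"
```

```text
the job is handed in; nothing more can be done
None
```

The job is handed in: the block is flat against the fence and end stop, the clamp handle is down at the end of its side leg, the cup, tin and hammer are where they were, and the arm is clear at about 18 s.

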